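Put the eye loupe away in the chest with the folding lid stay

TASK

Put the black eye loupe away in the plywood tool chest: raise the lid by its pull bar until the folding stay locks and holds the lid up by itself, then stand the loupe upright on the floor of the large right-hand compartment. Then unlock the stay by working its red knee back through straight, which lifts the lid slightly before the knee folds, and let the lid come down until it is fully shut, without slamming. Do not strain the stay: its foot is only clamped in a slot and must not be dragged out of place; and leave the jar, the tube and the tape roll where they are.

Things in the scene. Friction and masses are not known exactly. Their poses are not given: they have to be found in the camera images.
- tool_chest: Plywood tool chest fixed to the bench, 200 (x) x 220 (y) mm, rim 70 mm high, 82 mm with the lid shut; walls and floor 9 mm. Origin at the centre of its underside; x points from its front (pull bar) to its hinge, y to its left, z up. A divider 6 mm thick, 32 mm high at y = +24 mm parts off the left end, where the folding stay stands inside; the large compartment is to the right of it.
- compartment (a point): Point on the floor of the large right-hand compartment, 9 mm above the bench. The compartment measures 182 (x) x 122 (y) mm; this point, 40 mm to the right and 20 mm in front of the chest's middle, is a good place for the loupe; a hand tilted some 15 to 20 degrees keeps clear of the open lid. Axes as the chest's.
- lid_hinge (a point): Middle of the lid's hinge line, which runs along the chest's y at the far rim, 70 mm above the bench. Axes as the chest's. The pull bar goes round it at a radius of 245 mm.
- lid (a joint): Lid angle, rad: 0 shut, grows as it opens. It stops dead where the stay is straight, between 1.2 and 1.4 rad, which differs from start to start and is found by feel. A few N at the bar raise it; over about 20 N against the stop drags the stay's foot. Unlocked, the 0.75 kg lid sinks by itself on a soft-close damper, over some 4 s.
- pull (a point): Middle of the lid's pull bar: round steel, 12 mm thick, about 90 mm long along the chest's y, 45 mm ahead of the lid's front edge, 76 mm above the bench when shut; 39 mm are free between bar and chest. With the lid open the bar is its highest part. It can be pinched from above all the way and turns between the fingers as the lid swings. Axes fixed to the lid.
- stay_upper (a joint): Knee angle of the stay, rad: near 0 folded with the lid shut, 2.70 with both links in line (lid highest), 3.20 on its stop when locked over centre. A light spring pulls it to the locked side within about 0.2 rad of straight, so the lid locks if let go within 3 mm (at the bar) of its stop. It folds towards the hinge; below about 2.2 it goes on folding under the lid's weight.
- knee (a point): Centre of the red round knob on the stay's knee, 20 mm across and 24 mm long along the chest's y. Locked, it juts towards the chest's front, about 70 mm above the rim. Pinch its two flat ends from above, tilted forward about 25 degrees so that the hand stays in front of the lid, or push it. It goes round the foot pivot at 118 mm, towards the hinge and down, about 40 mm until it folds by itself; a few N.
- stay_foot_pivot (a point): Pivot of the stay's lower link on its foot, inside the chest's left end, at x = -70 mm in the chest's frame and 50 mm above the bench, give or take 6 mm from start to start. The foot is clamped by friction (35 N) in an upright slot; dragging it by more than 3 mm spoils the job.
- loupe_center (a point): Centre (half-way up) of the black eye loupe, a waisted round ring 43 mm across and 41 mm high, 60 g, standing upright on the bench to the right of the chest. Its waist, 32 mm across, is 22 mm above its foot. z is its upright axis.
- rosin_jar: Bystander: amber jar with black lid, 58 mm across, 76 mm high; origin at the centre of its foot.
- tube_red: Bystander: white ink tube with red band lying on the bench, 49 x 117 x 31 mm; origin at the centre of its underside.
- tape_roll: Bystander: roll of brown tape lying flat, 109 mm across, 36 mm high; origin at the centre of its underside.
Mind the look-alikes: they are no part of the job. Of the things that look like the part that bears loupe_center, the smaller one is meant.

How it is judged:
By the outcome, as a careful person would: the job done as asked, in the order asked, and still so for the second after the job is handed in, with the robot touching nothing.
It also fails if it takes over 72 s, if anything falls off the work surface, if the arm or the gripper's body presses on something with over 40 N, if the wrist force passes 120 N, or if a joint passes its speed limit or range.

ROBOT

A 7-joint arm with a two-finger parallel gripper is mounted at the origin on the work surface; the furniture and walls round the work are solid. World frame = base frame: x ahead of the robot, y to its left, z up, the work surface at z = 0. Lengths are in m, angles in rad, forces in N, time in s.
With the tool pointing down it reaches from about 0.425 to 0.925 m from the base axis. Payload 6.8 kg.
Tool frame: the origin (TCP) lies at the very end of the fingers, on their centre line; the grasp point (between the pads) lies 19 mm behind it; z points along the fingers, y is the line along which they close (so a half turn about z gives the same grasp; the last joint's range is limited). The gripper opens to 85 mm and grips with 20 to 120 N. Pads are 22 mm wide; open, the fingers measure 114 mm over their backs; the gripper's body (76 mm by 85 mm) begins 54 mm behind the grasp point. The pads swing forward as they close: fully open they stand 13 mm farther back than shut.
Start: joints at [-1.338, 0.477, 0.022, 1.555, -0.011, 1.109, -0.083], TCP at [0.226, 0.636, 0.231] pointing down, gripper open.
Joint ranges: [-2.96, 2.96], [-0.34, 2.1], [-1.41, 1.46], [0.24, 2.44], [-1.37, 4.51], [0.17, 1.92], [-2.96, 2.96]. Speed limits (rad/s): [2.39, 2.39, 3.14, 3.14, 3.14, 3.14, 3.14].

INTERFACE

Orientations are given as a rotation vector (axis times angle).
In Python, from bench import r gives the robot as it stands.
- The arm moves only by the tool play_rows, never from a script. Its argument "targets" is text: rows parted by semicolons, each of 5 numbers parted by spaces: the closure, from -1 (fully open) to 1 (shut), then the shift along the tool's x, y, z in m, then the turn about the tool's z in rad. In form: gripper dx dy dz spin; .... A call has 1 to 8 rows; each row is the pose to reach, as a shift and turn from the pose commanded when the call began, along the tool's axes at that moment; what a row does not reach only later rows make up. A row lasts 1/12 s, in which the tool goes at most 41.7 mm and 7.16 degrees, less where a joint would pass 70% of its speed; a pose out of reach is approached as far as the arm can. A call with a gripper value outside its range is refused whole. The fingers move at their own pace and stop on an object; "squeeze" is the grip in N (left out, the last holds). Time passes only in rows, so rows that repeat a pose let the fingers close. It gives the time, the measured TCP pose, the force, the opening and the grip force at its end, in the units of the state.
- r.get_obs(): the state, without advancing time (a new reading comes with each control period).
- r.grab_frame(name): name is "scene" or "top" or "wrist"; returns the picture (384x512x3 uint8, red, green, blue); there is no depth.
- r.camera_info(name): a dict with "fov_y" (degrees; the focal length in pixels is half the picture's height over the tangent of half this angle, whatever the lens; pixels are square), "cx", "cy" (the principal point, pixels), "position" and "rotation" of the camera in the world. Camera axes: x right, y down, z forward; pixel columns grow to the right and rows downward; lengths in m; the calibration is good to about 2 mm. The wrist camera is an equidistant fisheye: a pixel r from the principal point sees the ray r / f radians off the axis. A picture is of the moment at which its call begins: read the wrist's pose just before it. camera_info takes no time and is no camera call; for the wrist camera it gives the pose at the moment of the call.
- r.hand_in(): hands the job in; it is judged then, once.
The state is a dict: "clock": time; "joints": joint angles; "qvel": joint speeds; "tau": joint torques, N m; "tcp_pos": TCP position; "orientation": TCP orientation; "contact_force": force on the tool from outside, world axes, zero at the start; "moment": the same for the moment, N m; "grip_width": finger opening in m; "gripper_force": force on a finger pad.
Only numpy, scipy, OpenCV 4.12 (cv2) and the standard library are available. Lean on these libraries where they do the work, as an engineer would, in place of code of your own. Each camera call takes 0.05 s, during which the arm holds its last target. There are 200 camera calls.

## Working session

There is one attempt and no reset: what is moved stays moved. The work goes in short steps, Python scripts to look and compute and a tool call to move; the robot and the scene stay as the last step left them, time stands still between calls to the robot, and variables do not carry over. Pictures are saved under pics/ and viewed, at most 10 in all, crops included, and the job is handed in when it is done.

Besides the shell and the picture viewer there is one more tool, called after "Emit:" by a JSON object that holds its "method" and its "body". play_rows: Moves the arm, as the interface text tells. Its arguments: {"type":"object","properties":{"targets":{"type":"string"},"squeeze":{"type":"number"}},"required":["targets"]}

```bash
mkdir -p pics; ls
python3 - <<'E'
from bench import r
import cv2
o=r.get_obs();print(o)
for n in("scene","top"):
    im=r.grab_frame(n);i=r.camera_info(n);print(n,i)
    cv2.imwrite(f"pics/{n}0.png",cv2.resize(im[:,:,::-1],(800,600),interpolation=cv2.INTER_CUBIC))
E
```

```text
pics
{'clock': 0.0, 'joints': array([-1.33808427,  0.47780831,  0.02230279,  1.55642159, -0.01148835,
        1.10928262, -0.08308968]), 'qvel': array([ 1.30310049e-03,  1.40879221e-03,  2.42031745e-05, -9.55913558e-04,
       -1.03628216e-03,  1.35414901e-04,  1.17390439e-03]), 'tau': array([-2.31965705e-04, -5.96436489e+01,  1.60788082e+00, -2.81206888e+01,
        1.25232182e-02,  8.86150432e-03,  2.04654657e-05]), 'tcp_pos': array([0.22542294, 0.63563894, 0.23033209]), 'orientation': array([-5.32619962e-01, -3.09593145e+00,  2.80100884e-03]), 'contact_force': array([-0.21336383, -0.18775836,  0.28786016]), 'moment': array([ 0.02001407,  0.03252986, -0.02143832]), 'gripper_force': 0.0, 'grip_width': 0.08558796235453564}
scene {'fov_y': 44.03175956363045, 'cx': 259.75047047656113, 'cy': 193.92673171825007, 'position': array([-0.28452734, -0.69069571,  0.61407391]), 'rotation': array([-1.89581503,  0.93456275, -0.55065877])}
top {'fov_y': 56.11543999053149, 'cx': 255.4044084740229, 'cy': 189.08364481127035, 'position': array([ 0.3876422 , -0.06543303,  0.95643834]), 'rotation': array([-2.17104667,  2.13084514, -0.20277983])}
```

View pics/scene0.png

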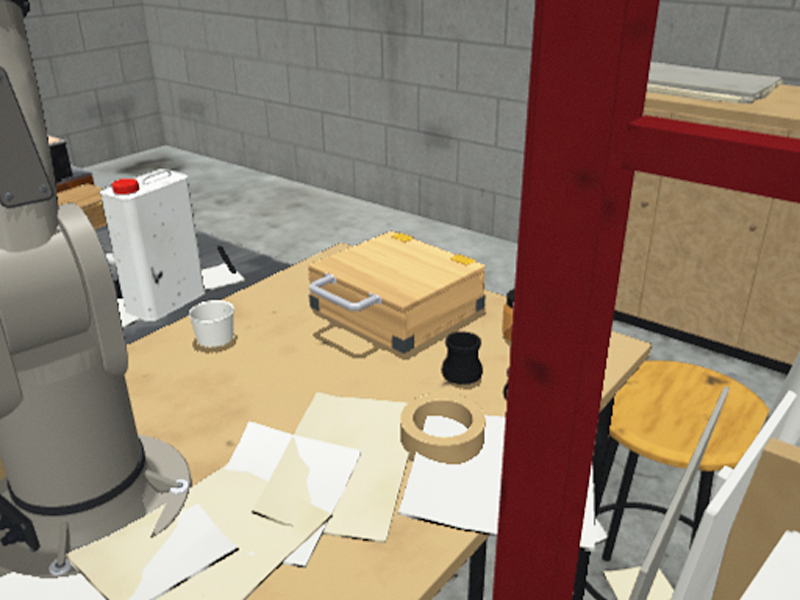

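View pics/top0.png

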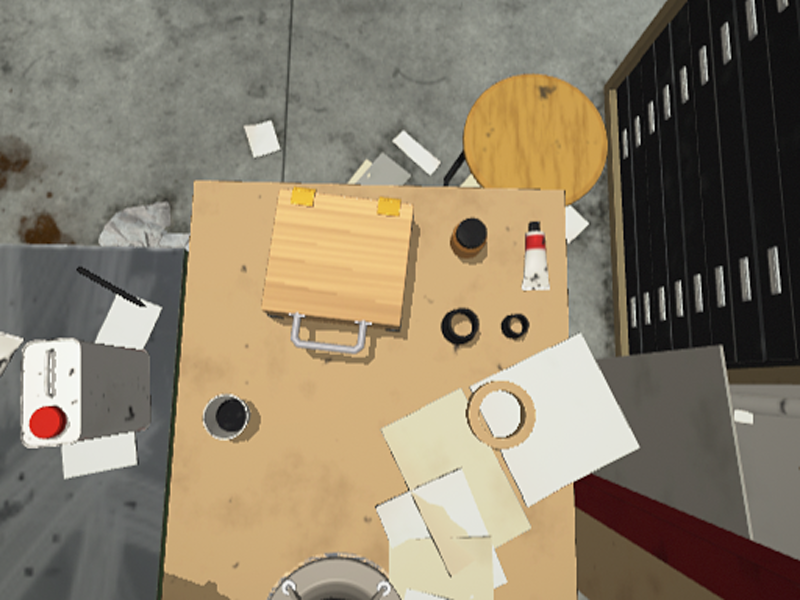

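The top view shows the chest with the bar at about (328,348), a big ring at (460,326) and the smaller one (the loupe) at (515,326). I'll enlarge this area for better pixel readings.

```bash
cat > h.py <<'E'
from bench import r
import numpy as np, cv2
from scipy.spatial.transform import Rotation as R
def px2w(n,u,v,z):
    i=r.camera_info(n);f=192/np.tan(np.radians(i['fov_y']/2))
    d=R.from_rotvec(i['rotation']).apply([(u-i['cx'])/f,(v-i['cy'])/f,1]);p=i['position']
    return p+d*(z-p[2])/d[2]
def w2px(n,P):
    i=r.camera_info(n);f=192/np.tan(np.radians(i['fov_y']/2))
    c=R.from_rotvec(i['rotation']).inv().apply(np.array(P)-i['position'])
    return f*c[...,:2]/c[...,2:]+[i['cx'],i['cy']]
E
python3 - <<'E'
from h import *
im=r.grab_frame("top")[115:245,162:358,::-1]
cv2.imwrite("pics/crop1.png",cv2.resize(im,None,fx=4,fy=4,interpolation=cv2.INTER_CUBIC))
E
```

```text
(no output)
```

View pics/crop1.png

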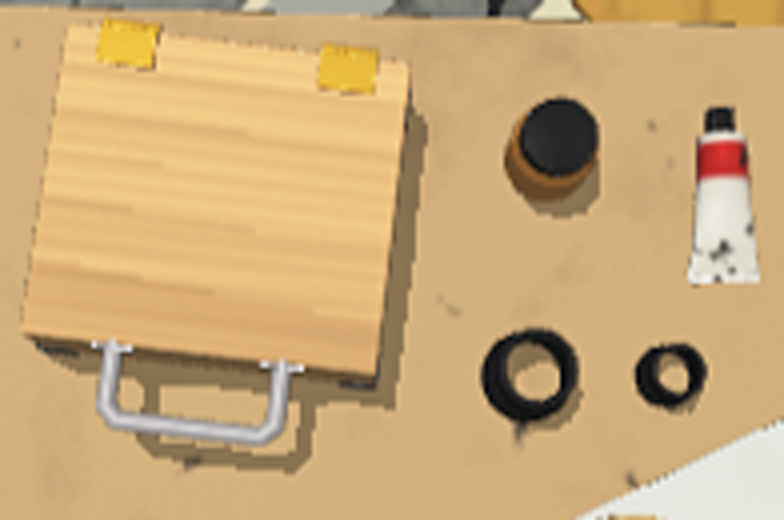

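The crop shows lid corners at (67,25), (408,63), (375,377), (22,330), the bar's middle at (190,428), and the small loupe's ring at (671,376).

```bash
cat >> h.py <<'E'
def st():
    o=r.get_obs();Rm=R.from_rotvec(o['orientation']).as_matrix()
    return o,np.array(o['tcp_pos']),Rm
E
python3 - <<'E'
from h import *
c=lambda x,y,z:px2w("top",162+x/4,115+y/4,z)
fl,fr,nr,nl=[c(*p,.082) for p in((67,25),(408,63),(375,377),(22,330))]
print("corners",fl,fr,nr,nl,"w",np.linalg.norm(fl-fr),np.linalg.norm(nl-nr),"d",np.linalg.norm(fl-nl),np.linalg.norm(fr-nr))
xa=(fl+fr-nl-nr);ya=(fl+nl-fr-nr);print("yaw",np.degrees(np.arctan2(xa[1],xa[0])),np.degrees(np.arctan2(-ya[0],ya[1])))
print("ctr",(fl+fr+nl+nr)/4)
for p in((105,420),(268,437),(187,428)):print("bar",c(*p,.08))
print("loupe",c(671,376,.035),c(671,376,.02),"diam",np.linalg.norm(c(635,376,.041)-c(706,376,.041)))
print("big",c(531,375,.035),"jar",c(559,138,.076))
o,p,M=st();print(M)
for n,z in(("x",0),):
  print(w2px("scene",c(671,376,.02)))
E
```

```text
corners [0.69782858 0.1068774  0.082     ] [ 0.67856182 -0.10845251  0.082     ] [ 0.47902015 -0.09081312  0.082     ] [0.50354278 0.12440266 0.082     ] w 0.21619014705781175 0.21660838376040886 d 0.1950746154160496 0.2003198091122189
yaw -5.10237935095 -5.80739775775903
ctr [0.58973833 0.00800361 0.082     ]
bar [0.44996621 0.0719984  0.08      ]
bar [ 0.44150711 -0.02665261  0.08      ]
bar [0.44604715 0.02241916 0.08      ]
loupe [ 0.48829373 -0.28351854  0.035     ] [ 0.48993223 -0.28706873  0.02      ] diam 0.04588901789264865
big [ 0.48717689 -0.19272135  0.035     ] jar [ 0.63370637 -0.20500446  0.076     ]
[[-9.42506089e-01  3.34188746e-01 -3.92158215e-04]
 [ 3.34188968e-01  9.42505153e-01 -1.33069723e-03]
 [-7.50928998e-05 -1.38524519e-03 -9.99999038e-01]]
[331.60101288 245.67131069]
```

Run:
```python
from h import *
for z in(0,.2,.3):
  print(z,[np.round(px2w("top",x/1.5625,y/1.5625,z)[:2],3) for x,y in((22,340),(80,335),(78,445),(150,350),(150,440),(228,415))])
for z in(0,.2): print([np.round(px2w("scene",x/1.5625,y/1.5625,z)[:2],3) for x,y in((145,318),(200,290),(125,185),(188,172))])
o,p,M=st();i=r.camera_info("wrist");print("wristcam in tool",M.T@(i['position']-p),M.T@R.from_rotvec(i['rotation']).as_matrix(),i['fov_y'])
def ry(a):return np.array([[np.cos(a),-np.sin(a)],[np.sin(a),np.cos(a)]])
Y=np.radians(-5.5);C=np.array([.590,.008])
for n,q in(("bar",(-.145,0)),("hinge",(.1,0)),("place",(-.055,-.04)),("knee?",(-.1,.06))):print(n,C+ry(Y)@q)
t=np.array([.4454,.022,.2]);print("shift",M.T@(t-p))
```

```text
0 [array([0.454, 0.536]), array([0.464, 0.442]), array([0.285, 0.426]), array([0.441, 0.324]), array([0.294, 0.311]), array([0.336, 0.188])]
0.2 [array([0.44, 0.41]), array([0.448, 0.336]), array([0.306, 0.323]), array([0.43 , 0.243]), array([0.314, 0.233]), array([0.347, 0.135])]
0.3 [array([0.433, 0.347]), array([0.44 , 0.283]), array([0.317, 0.272]), array([0.424, 0.202]), array([0.324, 0.193]), array([0.352, 0.108])]
[array([0.305, 0.324]), array([0.427, 0.333]), array([0.679, 0.938]), array([0.837, 0.895])]
[array([ 0.113, -0.006]), array([ 0.195, -0.001]), array([0.365, 0.408]), array([0.472, 0.378])]
wristcam in tool [ 0.08209825 -0.00050357 -0.14240622] [[ 1.33966729e-04 -9.47070321e-01 -3.21026150e-01]
 [ 9.99999991e-01  1.19190038e-04  6.56811912e-05]
 [-2.39415877e-05 -3.21026156e-01  9.47070328e-01]] 65.70646984690485
bar [0.44566755 0.02189763]
hinge [ 0.68953962 -0.00158458]
place [ 0.53141938 -0.02654433]
knee? [0.49621113 0.07730835]
shift [-0.41241855 -0.50492983  0.0312773 ]
```

Emit:
{"method": "play_rows", "body": {"targets": "0.15 0 0 -0.04 0; 0.15 0 0 -0.08 0; 0.15 0 0 -0.12 0; 0.15 0 0 -0.16 0; 0.15 0 0 -0.2 0; 0.15 -0.025 -0.032 -0.2 0.12; 0.15 -0.05 -0.064 -0.2 0.24; 0.15 -0.075 -0.096 -0.2 0.36", "squeeze": 25}}

```text
clock: 0.82
tcp_pos: [0.2645, 0.5197, 0.4315]
orientation: [1.086, 2.948, 0.001]
contact_force: [0.5, 0.4, 0.3]
grip_width: 0.036
gripper_force: 0.0
```

Emit:
{"method": "play_rows", "body": {"targets": "0.15 -0.035 -0.02 0 0.12; 0.15 -0.07 -0.04 0 0.24; 0.15 -0.105 -0.06 0 0.36; 0.15 -0.14 -0.08 0 0.48; 0.15 -0.175 -0.1 0 0.6; 0.15 -0.21 -0.12 0 0.72; 0.15 -0.245 -0.14 0 0.84; 0.15 -0.28 -0.16 0 0.966"}}

```text
clock: 1.48
tcp_pos: [0.3751, 0.2156, 0.4312]
orientation: [-2.33, -2.106, -0.0]
contact_force: [1.4, 0.2, 0.9]
grip_width: 0.0364
gripper_force: 0.0
```

Emit:
{"method": "play_rows", "body": {"targets": "0.15 -0.023 0.011 0.029 0; 0.15 -0.047 0.022 0.058 0; 0.15 -0.07 0.033 0.087 0; 0.15 -0.094 0.044 0.116 0; 0.15 -0.117 0.055 0.145 0; 0.15 -0.14 0.067 0.174 0; 0.15 -0.164 0.078 0.203 0; 0.15 -0.187 0.089 0.231 0"}}

```text
clock: 2.15
tcp_pos: [0.4458, 0.0218, 0.1991]
orientation: [2.324, 2.113, 0.001]
contact_force: [0.1, 0.8, -0.2]
grip_width: 0.0365
gripper_force: 0.0
```

Run:
```python
from h import *
o,p,M=st();print(p,M)
im=r.grab_frame("wrist");cv2.imwrite("pics/w1.png",cv2.resize(im[:,:,::-1],(800,600),interpolation=cv2.INTER_CUBIC))
i=r.camera_info("wrist");print(i)
```

```text
[0.44579149 0.02178282 0.19914713] [[ 9.48211788e-02  9.95494072e-01  7.04721721e-04]
 [ 9.95494268e-01 -9.48213819e-02  2.60660631e-04]
 [ 3.26308800e-04  6.76830285e-04 -9.99999718e-01]]
{'fov_y': 65.70646984690485, 'cx': 253.3297846345317, 'cy': 196.29010939517337, 'position': array([0.45331951, 0.09919823, 0.33681798]), 'rotation': array([ 2.8066418 , -0.13769711, -0.02934595])}
```

View pics/w1.png

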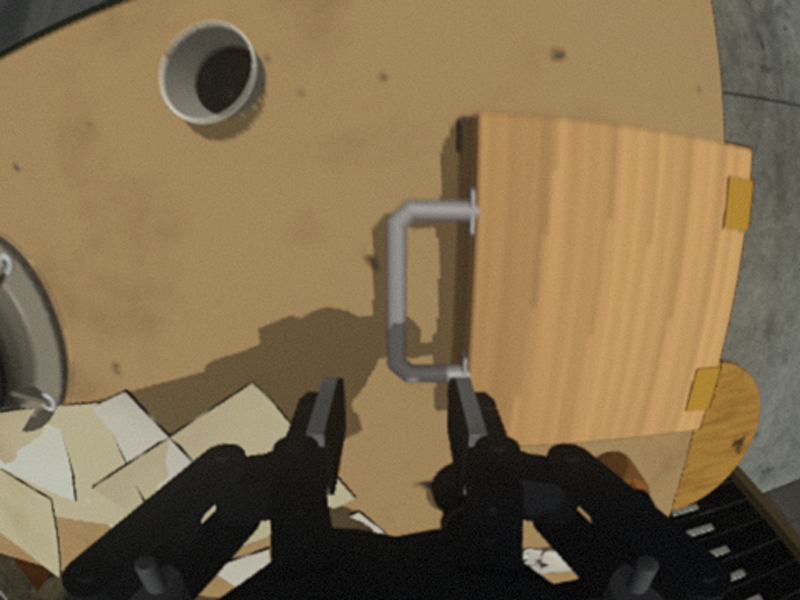

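The bar's axis (column ≈397) is centred between the fingertips (≈325 and 468), so I can descend and pinch.

Emit:
{"method": "play_rows", "body": {"targets": "0.15 0 0 0.035 0; 0.15 0 0 0.07 0; 0.15 0 0 0.105 0; 0.15 0 0 0.14 0; 0.15 0 0 0.14 0; 1 0 0 0.14 0; 1 0 0 0.14 0; 1 0 0 0.14 0", "squeeze": 22}}

```text
clock: 2.87
tcp_pos: [0.4454, 0.0232, 0.0618]
orientation: [-2.324, -2.113, -0.001]
contact_force: [-3.3, -2.3, -4.0]
grip_width: 0.0109
gripper_force: 22.3
```

Run:
```python
import numpy as np
# bar path relative to start: forward (dy), up
a0=np.arcsin(.006/.245)
for a in np.arange(0,1.42,.1): print(round(a,2),np.round([.245*(np.cos(a0)-np.cos(a0+a)),.245*(np.sin(a0+a)-np.sin(a0))],4))
```

```text
0.0 [0. 0.]
0.1 [0.0018 0.0244]
0.2 [0.0061 0.0485]
0.3 [0.0127 0.0721]
0.4 [0.0217 0.0949]
0.5 [0.0329 0.1167]
0.6 [0.0462 0.1372]
0.7 [0.0615 0.1564]
0.8 [0.0786 0.1739]
0.9 [0.0974 0.1896]
1.0 [0.1176 0.2033]
1.1 [0.1392 0.215 ]
1.2 [0.1618 0.2245]
1.3 [0.1852 0.2316]
1.4 [0.2092 0.2364]
```

Emit:
{"method": "play_rows", "body": {"targets": "1 0 0.0005 -0.012 0; 1 0 0.002 -0.024 0; 1 0 0.0035 -0.0365 0; 1 0 0.006 -0.0485 0; 1 0 0.009 -0.0605 0; 1 0 0.0127 -0.072 0; 1 0 0.017 -0.0837 0; 1 0 0.0217 -0.095 0"}}

```text
clock: 3.53
tcp_pos: [0.4661, 0.0212, 0.1571]
orientation: [-2.323, -2.112, -0.0]
contact_force: [-3.5, 0.2, -6.0]
grip_width: 0.0111
gripper_force: 21.5
```

Emit:
{"method": "play_rows", "body": {"targets": "1 0 0.0053 -0.011 0; 1 0 0.0112 -0.0218 0; 1 0 0.0176 -0.0322 0; 1 0 0.0245 -0.0423 0; 1 0 0.032 -0.052 0; 1 0 0.0398 -0.0615 0; 1 0 0.048 -0.0704 0; 1 0 0.0569 -0.079 0"}}

```text
clock: 4.2
tcp_pos: [0.5194, 0.016, 0.2358]
orientation: [-2.318, -2.108, 0.007]
contact_force: [-17.5, 2.6, 8.6]
grip_width: 0.0106
gripper_force: 22.3
```

Emit:
{"method": "play_rows", "body": {"targets": "1 0 0.0093 -0.0081 0; 1 0 0.0188 -0.0157 0; 1 0 0.0288 -0.0228 0; 1 0 0.039 -0.0294 0; 1 0 0.0497 -0.0355 0; 1 0 0.0606 -0.0411 0; 1 0 0.067 -0.0441 0; 1 0 0.0718 -0.0461 0"}}

```text
clock: 4.87
tcp_pos: [0.5956, 0.0087, 0.2851]
orientation: [-2.325, -2.113, -0.006]
contact_force: [-7.7, 1.2, 12.9]
grip_width: 0.0105
gripper_force: 23.0
```

Emit:
{"method": "play_rows", "body": {"targets": "1 0 0 -0.001 0; 1 0 0 -0.0017 0; 1 0 0.001 -0.0021 0; 1 0 0.002 -0.0025 0"}}

```text
clock: 5.2
tcp_pos: [0.5972, 0.0085, 0.2857]
orientation: [-2.325, -2.113, -0.003]
contact_force: [-6.4, 0.2, 11.6]
grip_width: 0.0113
gripper_force: 23.1
```

Run:
```python
from h import *
Y=np.radians(-5.5)
for n in("scene",):
    im=r.grab_frame(n)[100:230,175:345,::-1]
    cv2.imwrite("pics/s2.png",cv2.resize(im,None,fx=4.6,fy=4.6,interpolation=cv2.INTER_CUBIC))
def ch(x,y,z):return [.590+np.cos(Y)*x-np.sin(Y)*y,.008+np.sin(Y)*x+np.cos(Y)*y,z]
for q in((-.07,.06,.05),(-.1,.06,.14),(-.146,.06,.14),(0,.06,.14),(-.1,.11,.07),(.1,0,.07)):
    print(q,(w2px("scene",ch(*q))-[175,100])*4.6)
```

```text
(-0.07, 0.06, 0.05) [202.02089686 378.06822995]
(-0.1, 0.06, 0.14) [153.39588973 248.35450726]
(-0.146, 0.06, 0.14) [ 87.71224825 274.14644976]
(0, 0.06, 0.14) [285.48529339 196.48706769]
(-0.1, 0.11, 0.07) [102.15323372 337.43613023]
(0.1, 0, 0.07) [478.39176797 284.23354423]
```

View pics/s2.png

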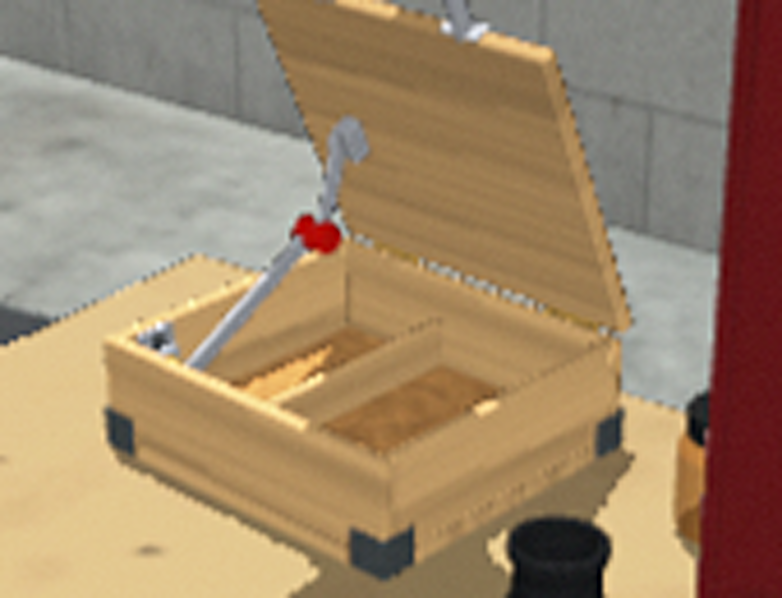

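The crop shows the lid nearly up. The red knee is at (318,233), the lid bracket at about (348,138), and the lower link enters the chest at (195,365). The stay isn't straight yet.

```bash
cat >> h.py <<'E'
Yw=np.radians(-5.5);Cc=np.array([.590,.008,0]);Rc=R.from_rotvec([0,0,Yw])
def chest(p):return Rc.inv().apply(np.array(p)-Cc)
def world(q):return Rc.apply(np.array(q))+Cc
def onplane(n,u,v,y0):
    i=r.camera_info(n);f=192/np.tan(np.radians(i['fov_y']/2))
    d=Rc.inv().apply(R.from_rotvec(i['rotation']).apply([(u-i['cx'])/f,(v-i['cy'])/f,1]));p=chest(i['position'])
    return p+d*(y0-p[1])/d[1]
E
python3 - <<'E'
from h import *
print("bar",chest(st()[1])+[0,0,.019], "ang",np.arctan2(chest(st()[1])[2]+.0145-.07,.1-chest(st()[1])[0]))
for y0 in(.05,.06,.07,.08):
    k,a,l=[onplane("scene",175+x/4.6,100+y/4.6,y0) for x,y in((318,234),(340,145),(200,362))]
    P=np.array([-.07,y0,.05])
    d1=(k-l)[[0,2]];d2=(a-k)[[0,2]]
    print(y0,np.round(k,4),np.round(a,4),np.round(l,4),"Lk",np.linalg.norm(k-P),"L2",np.linalg.norm(a-k),"ang",np.arctan2(d1[1],d1[0]),np.arctan2(d2[1],d2[0]),"attach r,ang",np.hypot(.1-a[0],a[2]-.07),np.arctan2(a[2]-.07,.1-a[0]))
E
```

```text
bar [0.00739634 0.00117648 0.30472535] ang 1.1883685802638628
0.05 [0.0155 0.05   0.1148] [0.0348 0.05   0.1639] [-0.0796  0.05    0.0672] Lk 0.10728637098459871 L2 0.052795787708625676 ang 0.46437663352548897 1.1964384488624127 attach r,ang 0.11434441955850522 0.9641524860654894
0.06 [0.0254 0.06   0.1088] [0.0449 0.06   0.1585] [-0.0709  0.06    0.0606] Lk 0.1120393484134739 L2 0.05343241938308835 ang 0.46437663352548814 1.1964384488624134 attach r,ang 0.10425205058194195 1.0141558187345387
0.07 [0.0353 0.07   0.1028] [0.055  0.07   0.1531] [-0.0622  0.07    0.054 ] Lk 0.11774055490814765 L2 0.054069051057551026 ang 0.4643766335254887 1.196438448862414 attach r,ang 0.09447562843003134 1.0746868931315225
0.08 [0.0451 0.08   0.0967] [0.0651 0.08   0.1477] [-0.0534  0.08    0.0474] Lk 0.12425954060165027 L2 0.054705682732013684 ang 0.46437663352548875 1.1964384488624125 attach r,ang 0.08512408140062434 1.1488424011697418
```

Emit:
{"method": "play_rows", "body": {"targets": "1 0 0.002 -0.001 0; 1 0 0.004 -0.002 0; 1 0 0.006 -0.003 0; 1 0 0.0085 -0.004 0; 1 0 0.011 -0.005 0; 1 0 0.0135 -0.006 0; 1 0 0.0155 -0.0067 0; 1 0 0.017 -0.0072 0"}}

```text
clock: 5.92
tcp_pos: [0.6144, 0.0068, 0.2916]
orientation: [2.325, 2.113, 0.002]
contact_force: [-3.9, 0.9, 6.5]
grip_width: 0.0107
gripper_force: 22.7
```

Run:
```python
from h import *
im=r.grab_frame("scene")
# red knob blob (chest region)
b=im[100:230,175:290].astype(int);m=(b[...,0]>110)&(b[...,1]<50)&(b[...,2]<50)
v,u=np.nonzero(m);print("red",u.mean()+175,v.mean()+100,len(u))
cv2.imwrite("pics/s3.png",cv2.resize(im[105:190,210:270,::-1],None,fx=7,fy=7,interpolation=cv2.INTER_CUBIC))
```

```text
red 242.12244897959184 147.85714285714286 49
```

View pics/s3.png

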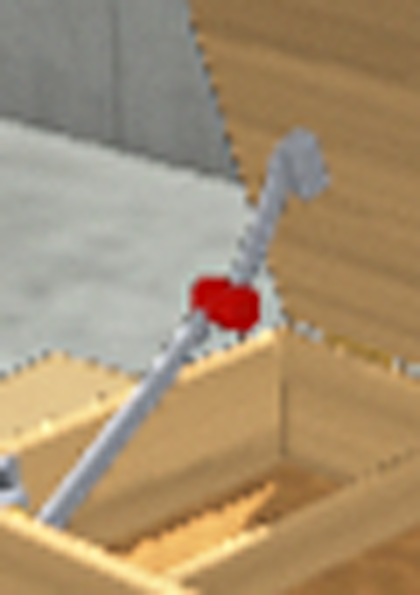

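The knee has risen to pixel (242.3,148.1) and the bracket is at about (251,127.5). The stay is straighter but still bent.

Run:
```python
from h import *
for y0 in(.065,.07,.075):
    k,a,l=[onplane("scene",*q,y0) for q in((242.3,148.1),(251,127.9),(210+50/7,105+520/7))]
    d1=(k-l)[[0,2]];d2=(a-k)[[0,2]];P=np.array([-.07,y0,.05])
    print(y0,np.round(k,4),np.round(a,4),np.linalg.norm(k-P),np.linalg.norm(a-k),np.arctan2(d1[1],d1[0]),np.arctan2(d2[1],d2[0]))
```

```text
0.065 [0.0236 0.065  0.1159] [0.0582 0.065  0.1638] 0.1145354981567591 0.05901951399266947 0.553757270754513 0.9458701278065715
0.07 [0.0285 0.07   0.113 ] [0.0633 0.07   0.1611] 0.11695931714654988 0.05936903192823925 0.5537572707545134 0.9458701278065718
0.075 [0.0334 0.075  0.11  ] [0.0684 0.075  0.1585] 0.11960761211193228 0.059718549863809055 0.5537572707545143 0.9458701278065699
```

Emit:
{"method": "play_rows", "body": {"targets": "1 0 0.001 -0.0003 0; 1 0 0.002 -0.0006 0; 1 0 0.003 -0.0009 0; 1 0 0.004 -0.0012 0; 1 0 0.0048 -0.0015 0; 1 0 0.0048 -0.0015 0"}}

```text
clock: 6.47
tcp_pos: [0.6196, 0.0063, 0.2931]
orientation: [2.324, 2.112, 0.002]
contact_force: [-2.9, -0.9, 5.5]
grip_width: 0.0111
gripper_force: 22.8
```

Emit:
{"method": "play_rows", "body": {"targets": "1 0 0.0006 -0.0002 0; 1 0 0.0012 -0.0004 0; 1 0 0.0012 -0.0004 0"}}

```text
clock: 6.72
tcp_pos: [0.6207, 0.0062, 0.2934]
orientation: [2.324, 2.112, 0.002]
contact_force: [-2.1, -0.4, 5.9]
grip_width: 0.011
gripper_force: 22.7
```

Emit:
{"method": "play_rows", "body": {"targets": "1 0 0.0006 -0.0002 0; 1 0 0.0012 -0.0004 0; 1 0 0.0012 -0.0004 0"}}

```text
clock: 6.97
tcp_pos: [0.6218, 0.0061, 0.2938]
orientation: [2.324, 2.112, 0.002]
contact_force: [-2.0, -1.0, 5.3]
grip_width: 0.0111
gripper_force: 22.7
```

Run:
```python
from h import *
im=r.grab_frame("scene")
b=im[100:230,175:290].astype(int);m=(b[...,0]>110)&(b[...,1]<50)&(b[...,2]<50)
v,u=np.nonzero(m);u,v=u.mean()+175,v.mean()+100;print("red",u,v)
P=np.array([-.07,.07,.05])
for q in((242.12,147.86),(u,v)):
    k=onplane("scene",*q,.07);print(k,np.arctan2(k[2]-.05,k[0]+.07))
th=np.arctan2(.1611-.07,.1-.0633);R0=np.hypot(.0911,.0367)
for L2 in(.055,.057,.06):
  for d in(0,.005,.0074,.01,.012,.014):
    t=th+d/.245;A=np.array([.1-R0*np.cos(t),.07+R0*np.sin(t)])-[-.07,.05];D=np.hypot(*A)
    c=(.118**2+D*D-L2**2)/(2*.118*D);print(L2,d,"lower ang",np.arctan2(A[1],A[0])-np.arccos(min(c,1)),end=" | ")
  print()
```

```text
red 240.51851851851853 145.96296296296296
[0.0278868  0.07       0.11390046] 0.5783407619663812
[0.02204777 0.07       0.12121825] 0.6585033982619108
0.055 0 lower ang 0.6948120605985469 | 0.055 0.005 lower ang 0.6911958006721866 | 0.055 0.0074 lower ang 0.6894095983953716 | 0.055 0.01 lower ang 0.6874385827535392 | 0.055 0.012 lower ang 0.6858974128862733 | 0.055 0.014 lower ang 0.684334859457947 | 
0.057 0 lower ang 0.6048522561365415 | 0.057 0.005 lower ang 0.6911958006721866 | 0.057 0.0074 lower ang 0.6894095983953716 | 0.057 0.01 lower ang 0.6874385827535392 | 0.057 0.012 lower ang 0.6858974128862733 | 0.057 0.014 lower ang 0.684334859457947 | 
0.06 0 lower ang 0.5358081020190354 | 0.06 0.005 lower ang 0.570398338217883 | 0.06 0.0074 lower ang 0.5922131967705665 | 0.06 0.01 lower ang 0.6252691233077503 | 0.06 0.012 lower ang 0.6858974128862733 | 0.06 0.014 lower ang 0.684334859457947 |
```

Emit:
{"method": "play_rows", "body": {"targets": "1 0 0.0005 -0.00015 0; 1 0 0.001 -0.0003 0; 1 0 0.001 -0.0003 0"}}

```text
clock: 7.27
tcp_pos: [0.623, 0.006, 0.294]
orientation: [2.324, 2.112, 0.002]
contact_force: [-2.3, -0.4, 5.7]
grip_width: 0.011
gripper_force: 22.8
```

```bash
cat >> h.py <<'E'
def knee():
    im=r.grab_frame("scene");b=im[60:230,155:300].astype(int);m=(b[...,0]>100)&(b[...,1]<55)&(b[...,2]<55)
    v,u=np.nonzero(m)
    if len(u)==0:return None
    u,v=u.mean()+155,v.mean()+60;k=onplane("scene",u,v,.07);print("px",u,v,m.sum(),"knee",k.round(4),"ang",np.arctan2(k[2]-.05,k[0]+.07));return im
E
python3 -c "from h import *;knee()"
```

```text
px 239.66071428571428 145.08928571428572 56 knee [0.0189 0.07   0.1247] ang 0.69862208451104
```

Emit:
{"method": "play_rows", "body": {"targets": "1 0 0.0003 -0.0001 0; 1 0 0.0003 -0.0001 0; 0.3 0 0.0003 -0.0001 0; 0.3 0 0.0003 -0.0001 0; 0.3 0 0.0003 -0.0001 0; 0.3 0 0.0003 -0.0001 0"}}

```text
clock: 7.82
tcp_pos: [0.6229, 0.0066, 0.2927]
orientation: [-2.324, -2.114, 0.0]
contact_force: [-1.1, 0.5, 0.8]
grip_width: 0.0301
gripper_force: 0.5
```

```bash
python3 -c "
from h import *
im=knee()
cv2.imwrite('pics/s4.png',cv2.resize(im[55:190,185:305,::-1],None,fx=4.4,fy=4.4,interpolation=cv2.INTER_CUBIC))"
```

```text
px 235.71186440677968 141.61016949152543 59 knee [0.0048 0.07   0.1389] ang 0.8718260766274117
```

View pics/s4.png

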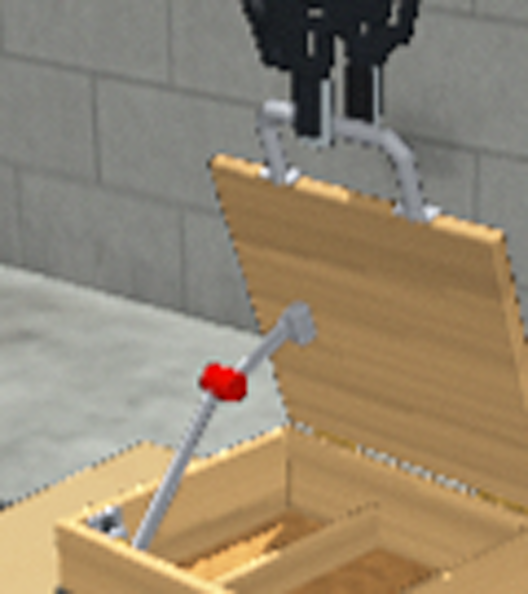

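Locked: the knee has gone over centre, about 69 mm above the rim, and the lid holds. Next I'll fetch the loupe.

Emit:
{"method": "play_rows", "body": {"targets": "0.3 0 0 -0.035 0; 0.3 0 0 -0.07 0; -0.3 -0.038 -0.013 -0.07 -0.12; -0.3 -0.076 -0.026 -0.07 -0.24; -0.3 -0.114 -0.039 -0.07 -0.36; -0.3 -0.152 -0.053 -0.07 -0.48; -0.3 -0.19 -0.066 -0.07 -0.6; -0.3 -0.228 -0.079 -0.07 -0.72"}}

```text
clock: 8.53
tcp_pos: [0.522, -0.2142, 0.363]
orientation: [1.426, 2.798, 0.001]
contact_force: [1.2, -0.8, -0.7]
grip_width: 0.0551
gripper_force: 0.0
```

```bash
cat >> h.py <<'E'
def go(t,ydeg):
    o,p,M=st();a=np.degrees(np.arctan2(M[1,1],M[0,1]));s=-np.radians((ydeg-a+180)%360-180)
    print("pos",p.round(4),"ya",round(a,2),"shift",(M.T@(np.array(t)-p)).round(4),"spin",round(s,3),"dist",np.linalg.norm(t-p).round(3),"j7",o['joints'][6].round(2),"F",np.round(o['contact_force'],1))
E
python3 - <<'E'
from h import *
go([.489,-.285,.10],84.5)
im=r.grab_frame("top");cv2.imwrite("pics/t2.png",cv2.resize(im[:,:,::-1][160:260,250:390],(784,560),interpolation=cv2.INTER_CUBIC))
print("tape",px2w("top",501/1.5625,415/1.5625,.036))
E
```

```text
pos [ 0.522  -0.2142  0.363 ] ya 36.0 shift [-0.0378 -0.0685  0.263 ] spin -0.846 dist 0.274 j7 1.05 F [ 1.2 -0.8 -0.7]
tape [ 0.34464632 -0.25781845  0.036     ]
```

Emit:
{"method": "play_rows", "body": {"targets": "-0.3 -0.005 -0.0086 0.033 -0.106; -0.3 -0.01 -0.017 0.066 -0.212; -0.3 -0.014 -0.026 0.099 -0.318; -0.3 -0.019 -0.034 0.132 -0.424; -0.3 -0.024 -0.043 0.165 -0.53; -0.3 -0.029 -0.051 0.198 -0.636; -0.3 -0.033 -0.06 0.231 -0.742; -0.3 -0.038 -0.0685 0.263 -0.846"}}

```text
clock: 9.25
tcp_pos: [0.4894, -0.2832, 0.0981]
orientation: [0.153, 3.138, 0.0]
contact_force: [0.7, -0.5, 0.1]
grip_width: 0.0557
gripper_force: 0.0
```

Run:
```python
from h import *
go([.489,-.285,.10],84.5)
im=r.grab_frame("wrist");cv2.imwrite("pics/w2.png",cv2.resize(im[:,:,::-1],(800,600),interpolation=cv2.INTER_CUBIC))
i=r.camera_info("wrist");f=192/np.tan(np.radians(i['fov_y']/2))
for P in([.489,-.285,.041],[.489,-.285,.0]):
    c=R.from_rotvec(i['rotation']).inv().apply(np.array(P)-i['position']);t=np.arctan2(np.hypot(*c[:2]),c[2]);print(1.5625*(np.array([i['cx'],i['cy']])+f*t*c[:2]/np.hypot(*c[:2])))
```

```text
pos [ 0.4894 -0.2832  0.0981] ya 84.4 shift [ 0.0003 -0.0018 -0.0019] spin -0.002 dist 0.003 j7 2.15 F [ 0.7 -0.5  0.1]
[395.04578953 350.57995582]
[395.09821513 320.10230535]
```

View pics/w2.png

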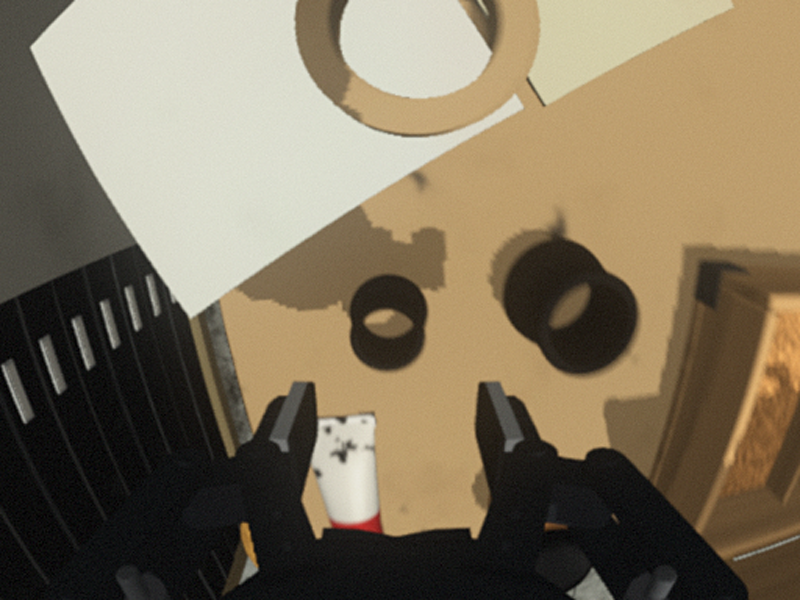

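The wrist view shows the loupe as a dark silhouette, columns 350–427 and rows 275–370, slightly left of the finger centre. I'll convert these edges to positions.

```bash
cat >> h.py <<'E'
def wpx2w(u,v,z):
    i=r.camera_info("wrist");f=192/np.tan(np.radians(i['fov_y']/2));d=np.array([u-i['cx'],v-i['cy']]);rr=np.hypot(*d)
    w=R.from_rotvec(i['rotation']).apply([*(np.sin(rr/f)*d/rr),np.cos(rr/f)]);p=i['position'];return p+w*(z-p[2])/w[2]
E
python3 - <<'E'
from h import *
im=cv2.imread("pics/w2.png",0)[240:390,335:445]<55
n,l,s,c=cv2.connectedComponentsWithStats(im.astype(np.uint8));k=1+s[1:,4].argmax();x,y,w,h,a=s[k];x+=335;y+=240;print(x,x+w,y,y+h,a)
S=1.5625
print("far edge foot",wpx2w((x+w/2)/S,y/S,0),"near top",wpx2w((x+w/2)/S,(y+h)/S,.041),"L/R foot",wpx2w(x/S,312/S,0),wpx2w((x+w)/S,312/S,0))
print("L/R at top row335",[wpx2w((335+e)/S,340/S,.041)[:2] for e in (np.nonzero(l[340-240]==k)[0].min(),np.nonzero(l[340-240]==k)[0].max())])
E
```

```text
350 426 275 369 4641
far edge foot [ 4.63674051e-01 -2.86349458e-01  2.77555756e-17] near top [ 0.49802745 -0.28914117  0.041     ] L/R foot [ 0.48213796 -0.30873421  0.        ] [ 0.48595505 -0.26803753  0.        ]
L/R at top row335 [array([ 0.48196477, -0.30444162]), array([ 0.48490457, -0.27279244])]
```

Emit:
{"method": "play_rows", "body": {"targets": "-0.3 0.002 -0.0025 0.03 0; -0.3 0.004 -0.005 0.055 0; -0.3 0.004 -0.005 0.08 0; -0.3 0.004 -0.005 0.095 0; 1 0.004 -0.005 0.095 0; 1 0.004 -0.005 0.095 0; 1 0.004 -0.005 0.095 0; 1 0.004 -0.005 0.095 0", "squeeze": 25}}

```text
clock: 9.97
tcp_pos: [0.4863, -0.2882, 0.0064]
orientation: [0.162, 3.135, -0.001]
contact_force: [-0.1, 0.7, 0.2]
grip_width: 0.0388
gripper_force: 24.9
```

Emit:
{"method": "play_rows", "body": {"targets": "1 0.004 0 0 0; 1 0.004 0 0 0; 1 0 0 -0.02 0; 1 0 0 -0.055 0; 1 0 0 -0.09 0; 1 0 0 -0.11 0; 1 0 0 -0.11 0", "squeeze": 30}}

```text
clock: 10.55
tcp_pos: [0.4876, -0.2895, 0.1198]
orientation: [0.162, 3.129, -0.004]
contact_force: [0.7, -1.0, 0.4]
grip_width: 0.0384
gripper_force: 30.1
```

Run:
```python
from h import *
go(world([-.055,-.04,.15]),84.5)
im=r.grab_frame("wrist");cv2.imwrite("pics/w3.png",cv2.resize(im[200:384,150:370,::-1],(770,644))[:600])
```

```text
pos [ 0.4876 -0.2895  0.1198] ya 84.08 shift [-0.0167  0.266  -0.0307] spin -0.007 dist 0.268 j7 2.14 F [ 0.7 -1.   0.4]
```

View pics/w3.png

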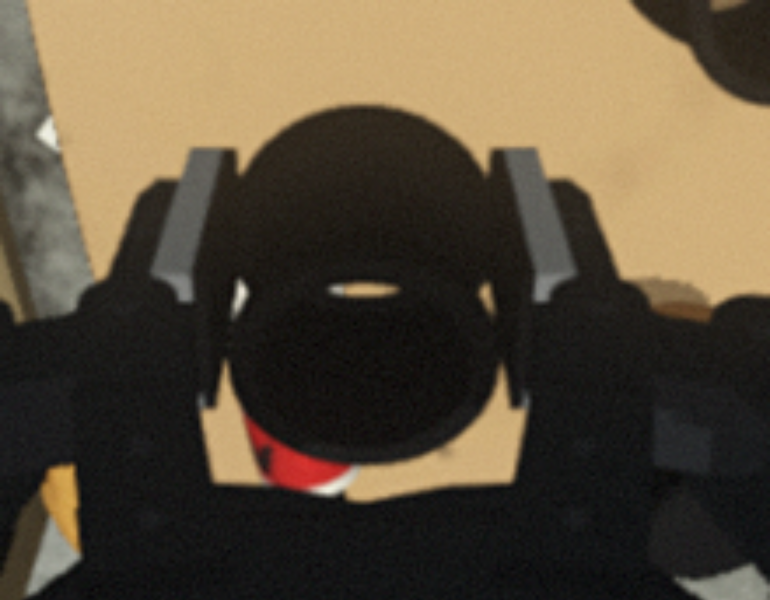

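The loupe is held upright between the pads. Next I'll carry it over the compartment.

Emit:
{"method": "play_rows", "body": {"targets": "1 0 0 -0.03 0; 1 -0.002 0.038 -0.035 0; 1 -0.005 0.076 -0.035 0; 1 -0.007 0.114 -0.035 0; 1 -0.01 0.152 -0.035 0; 1 -0.012 0.19 -0.035 0; 1 -0.0145 0.228 -0.035 0; 1 -0.0167 0.266 -0.035 0"}}

```text
clock: 11.27
tcp_pos: [0.5279, -0.023, 0.1488]
orientation: [-0.161, -3.136, 0.0]
contact_force: [0.9, 0.6, -0.5]
grip_width: 0.0385
gripper_force: 30.2
```

Run:
```python
from h import *
go(world([-.055,-.04,.0175]),84.5)
```

```text
pos [ 0.5279 -0.023   0.1488] ya 84.12 shift [-0.0041 -0.0032  0.1313] spin -0.007 dist 0.131 j7 1.58 F [ 0.9  0.6 -0.5]
```

Emit:
{"method": "play_rows", "body": {"targets": "1 -0.004 -0.003 0.015 0; 1 -0.004 -0.003 0.035 0; 1 -0.004 -0.003 0.06 0; 1 -0.004 -0.003 0.085 0; 1 -0.004 -0.003 0.105 0; 1 -0.004 -0.003 0.12 0; 1 -0.004 -0.003 0.127 0; 1 -0.004 -0.003 0.129 0"}}

```text
clock: 11.93
tcp_pos: [0.5308, -0.0284, 0.0189]
orientation: [-0.161, -3.134, 0.001]
contact_force: [-0.7, 0.7, -1.0]
grip_width: 0.0389
gripper_force: 30.2
```

Emit:
{"method": "play_rows", "body": {"targets": "1 0 0 0.001 0; 1 0 0 0.002 0; 1 0 0 0.003 0; 1 0 0 0.003 0"}}

```text
clock: 12.27
tcp_pos: [0.5331, -0.0282, 0.0184]
orientation: [0.161, 3.136, 0.0]
contact_force: [0.1, -0.6, -0.6]
grip_width: 0.0387
gripper_force: 30.2
```

Emit:
{"method": "play_rows", "body": {"targets": "1 0 0 0.001 0; 1 0 0 0.0015 0; 1 0 0 0.002 0; 1 0 0 0.002 0"}}

```text
clock: 12.6
tcp_pos: [0.5326, -0.0282, 0.0158]
orientation: [0.161, 3.137, 0.0]
contact_force: [-0.2, -0.5, -1.1]
grip_width: 0.0387
gripper_force: 30.2
```

Emit:
{"method": "play_rows", "body": {"targets": "1 0 0 0.0005 0; 1 0 0 0.001 0; 1 0 0 0.0015 0; 1 0 0 0.0015 0"}}

```text
clock: 12.93
tcp_pos: [0.5325, -0.0283, 0.0142]
orientation: [-0.161, -3.137, 0.0]
contact_force: [-0.1, -0.6, -0.7]
grip_width: 0.0385
gripper_force: 30.2
```

Emit:
{"method": "play_rows", "body": {"targets": "1 0 0 0.0005 0; 1 0 0 0.001 0; 1 0 0 0.001 0"}}

```text
clock: 13.18
tcp_pos: [0.5325, -0.0282, 0.0132]
orientation: [-0.161, -3.137, 0.0]
contact_force: [-0.2, -0.0, 0.1]
grip_width: 0.0386
gripper_force: 30.2
```

Emit:
{"method": "play_rows", "body": {"targets": "1 0 0 0.0005 0; 1 0 0 0.001 0; 1 0 0 0.001 0"}}

```text
clock: 13.43
tcp_pos: [0.5326, -0.0283, 0.0127]
orientation: [0.161, 3.137, 0.001]
contact_force: [-2.4, 0.2, 5.3]
grip_width: 0.0387
gripper_force: 31.1
```

Contact with the floor is felt at about 5 N. I'll release and rise.

Emit:
{"method": "play_rows", "body": {"targets": "1 0 0 -0.001 0; -0.3 0 0 -0.001 0; -0.3 0 0 -0.001 0; -0.3 0 0 -0.02 0; -0.3 0 0 -0.055 0; -0.3 0 0 -0.09 0; -0.3 0 0 -0.13 0; -0.3 0 0 -0.17 0"}}

```text
clock: 14.1
tcp_pos: [0.5319, -0.0285, 0.1837]
orientation: [-0.161, -3.136, 0.001]
contact_force: [1.1, 0.5, -0.2]
grip_width: 0.0555
gripper_force: 0.0
```

Run:
```python
from h import *
go(world([-.12,.07,.24]),-5.5)
```

```text
pos [ 0.5319 -0.0285  0.1837] ya 84.12 shift [ 0.0665  0.1114 -0.0563] spin 1.564 dist 0.141 j7 1.57 F [ 1.1  0.5 -0.2]
```

Emit:
{"method": "play_rows", "body": {"targets": "-0.3 0.03 0 -0.02 0; -0.3 0.066 0 -0.04 0.12; -1 0.066 0.03 -0.056 0.24; -1 0.066 0.06 -0.056 0.36; -1 0.066 0.09 -0.056 0.48; -1 0.066 0.111 -0.056 0.6; -1 0.066 0.111 -0.056 0.72; -1 0.066 0.111 -0.056 0.84"}}

```text
clock: 14.77
tcp_pos: [0.4781, 0.0907, 0.2382]
orientation: [-1.43, -2.797, -0.0]
contact_force: [0.6, -0.5, 0.9]
grip_width: 0.0852
gripper_force: 0.0
```

Emit:
{"method": "play_rows", "body": {"targets": "-1 0 0 0 0.12; -1 0 0 0 0.24; -1 0 0 0 0.36; -1 0 0 0 0.48; -1 0 0 0 0.6; -1 0 0 0 0.724; -1 0 0 0 0.724"}}

```text
clock: 15.35
tcp_pos: [0.4781, 0.0888, 0.2382]
orientation: [2.33, 2.108, -0.0]
contact_force: [1.0, 0.3, -0.3]
grip_width: 0.085
gripper_force: 0.0
```

Run:
```python
from h import *
go(world([-.12,.07,.24]),-5.5)
a=knee();b=r.grab_frame("top");w=r.grab_frame("wrist")
def red(im):
    c=im.astype(int);m=((c[...,0]>100)&(c[...,1]<55)&(c[...,2]<55)).astype(np.uint8)
    n,l,s,ct=cv2.connectedComponentsWithStats(m);return [(ct[k].round(1),s[k,4]) for k in range(1,n) if s[k,4]>15]
print("top",red(b),"expect",w2px("top",world([.005,.07,.139])));print("wrist",red(w))
h=np.zeros((600,800,3),np.uint8)
A=cv2.resize(a[40:230,170:330],(400,475),interpolation=cv2.INTER_CUBIC);B=cv2.resize(b[90:240,150:290],(400,429),interpolation=cv2.INTER_CUBIC)
h[:475,:400]=A;h[:429,400:]=B;cv2.imwrite("pics/c5.png",h[:,:,::-1])
```

```text
pos [0.4781 0.0888 0.2382] ya -5.73 shift [ 0.0003 -0.0009 -0.0018] spin -0.004 dist 0.002 j7 -0.3 F [ 1.   0.3 -0.3]
px 235.22413793103448 141.32758620689657 58 knee [0.003  0.07   0.1403] ang 0.8906541940499082
top [(array([184.2, 152.9]), np.int32(81)), (array([341.7, 154.5]), np.int32(65)), (array([ 23.1, 268.8]), np.int32(99))] expect [185.08953635 152.72962016]
wrist [(array([386.8, 197.7]), np.int32(466))]
```

View pics/c5.png

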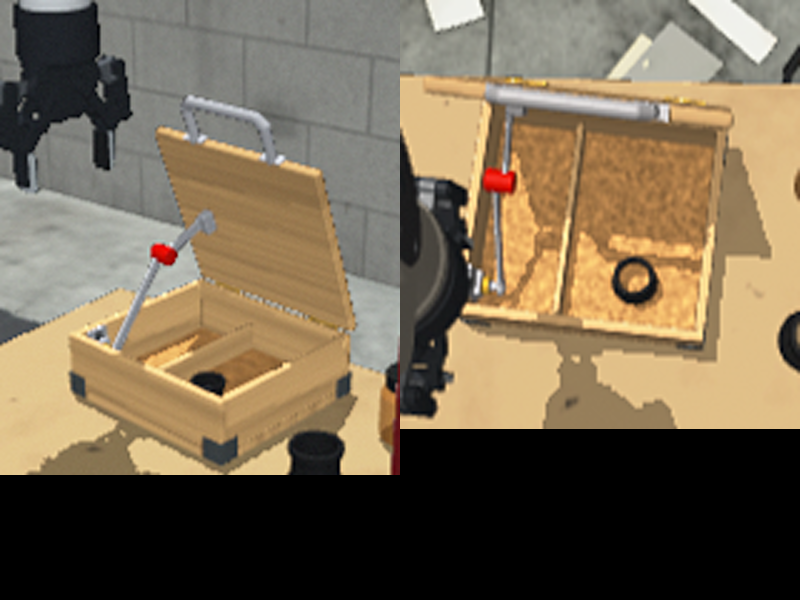

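The lid holds itself up and the loupe stands upright in the right-hand compartment. Next I'll triangulate the red knob from the three cameras.

Run:
```python
from h import *
def ray(n,u,v):
    i=r.camera_info(n);f=192/np.tan(np.radians(i['fov_y']/2));d=np.array([u-i['cx'],v-i['cy']]);rr=np.hypot(*d)
    c=[*(np.sin(rr/f)*d/rr),np.cos(rr/f)] if n=="wrist" else [*(d/f),1]
    w=R.from_rotvec(i['rotation']).apply(c);return i['position'],w/np.linalg.norm(w)
obs=[("scene",235.2,141.3),("top",184.2,152.9),("wrist",386.8,197.7)]
A=0;B=0
for o in obs:
    p,w=ray(*o);Q=np.eye(3)-np.outer(w,w);A=A+Q;B=B+Q@p
X=np.linalg.solve(A,B);print("knob",X,"chest",chest(X))
for o in obs:
    p,w=ray(*o);print(o[0],(np.eye(3)-np.outer(w,w))@(X-p))
print("bar phi from top view etc; lid from release")
k=chest(X)
# far fingertip outer bottom corner relative: axis +57mm in x, tip z = TCP+13mm
for dx,dz in((-.007,.030),(-.007,.010)):
    go(world([k[0]+dx-.057,k[1],k[2]+dz-.013]),-5.5)
```

```text
knob [0.60037696 0.07796191 0.1405911 ] chest [0.00362364 0.07063441 0.1405911 ]
scene [2.01458157e-04 8.74135386e-05 5.17750547e-04]
top [-0.00036778 -0.00094384 -0.00026313]
wrist [ 0.00016632  0.00085642 -0.00025462]
bar phi from top view etc; lid from release
pos [0.4782 0.0889 0.2382] ya -5.26 shift [0.0005 0.0587 0.0807] spin 0.004 dist 0.1 j7 -0.29 F [1.4 0.2 0.5]
pos [0.4782 0.0889 0.2382] ya -5.26 shift [0.0005 0.0587 0.1007] spin 0.004 dist 0.117 j7 -0.29 F [1.4 0.2 0.5]
```

Run:
```python
from h import *
k=np.array([.0036,.0706,.1406])
go(world([k[0]-.003-.057,k[1],k[2]+.0095+.006-.013]),-5.5)
rr=np.hypot(.0736,.0906)
p0=None
for s in np.linspace(0,1,13):
    th=.888-s*(.888-.54);fx=-.003-.005*s;h=np.sqrt(1e-4-fx*fx)
    p=np.array([-.07+rr*np.cos(th)+fx,.05+rr*np.sin(th)+h]);p0=p if p0 is None else p0
    print(round(th,3),(p-p0).round(4))
```

```text
pos [0.4782 0.0889 0.2382] ya -5.26 shift [0.0005 0.0626 0.0951] spin 0.004 dist 0.114 j7 -0.29 F [1.4 0.2 0.5]
0.888 [0. 0.]
0.859 [ 0.0022 -0.0023]
0.83 [ 0.0043 -0.0047]
0.801 [ 0.0063 -0.0072]
0.772 [ 0.0083 -0.0098]
0.743 [ 0.0102 -0.0125]
0.714 [ 0.0121 -0.0153]
0.685 [ 0.0138 -0.0182]
0.656 [ 0.0155 -0.0212]
0.627 [ 0.0171 -0.0242]
0.598 [ 0.0187 -0.0274]
0.569 [ 0.0201 -0.0307]
0.54 [ 0.0215 -0.0341]
```

Emit:
{"method": "play_rows", "body": {"targets": "-1 0 0.02 0.02 0; -1 0 0.04 0.04 0; -1 0 0.0625 0.06 0; -1 0 0.0625 0.075 0; -1 0 0.0625 0.085 0; -1 0 0.0625 0.093 0; -1 0 0.0625 0.093 0"}}

```text
clock: 16.08
tcp_pos: [0.539, 0.0828, 0.1439]
orientation: [-2.323, -2.113, 0.004]
contact_force: [-0.5, -0.3, 0.8]
grip_width: 0.0853
gripper_force: 0.0
```

Emit:
{"method": "play_rows", "body": {"targets": "-1 0 0 0.001 0; -1 0 0 0.002 0; -1 0 0 0.003 0; -1 0 0 0.003 0"}}

```text
clock: 16.42
tcp_pos: [0.5407, 0.0832, 0.1429]
orientation: [2.324, 2.113, 0.002]
contact_force: [-0.2, -0.4, -0.4]
grip_width: 0.0854
gripper_force: 0.0
```

Run:
```python
from h import *
o,p,M=st();print(chest(p),o['contact_force']);knee()
```

```text
[-0.056312    0.07009972  0.14291233] [-0.24711984 -0.38180503 -0.44344957]
px 235.18644067796612 141.25423728813558 59 knee [0.0029 0.07   0.1405] ang 0.8928468707260176
```

Emit:
{"method": "play_rows", "body": {"targets": "-1 0 0 0.001 0; -1 0 0 0.002 0; -1 0 0 0.003 0; -1 0 0 0.004 0; -1 0 0 0.004 0"}}

```text
clock: 16.88
tcp_pos: [0.5403, 0.0829, 0.138]
orientation: [-2.325, -2.113, 0.001]
contact_force: [-0.6, 0.5, 0.8]
grip_width: 0.0855
gripper_force: 0.0
```

Emit:
{"method": "play_rows", "body": {"targets": "-1 0 0 0.001 0; -1 0 0 0.002 0; -1 0 0 0.002 0"}}

```text
clock: 17.13
tcp_pos: [0.5404, 0.0829, 0.1361]
orientation: [-2.325, -2.113, 0.001]
contact_force: [-0.5, -0.4, 0.3]
grip_width: 0.0854
gripper_force: 0.0
```

Run:
```python
from h import *
o,p,M=st();print(chest(p),o['contact_force']);knee()
```

```text
[-0.05659813  0.06980256  0.13605775] [-0.53923588 -0.41172859  0.31253234]
px 235.73469387755102 141.85714285714286 49 knee [0.0048 0.07   0.1382] ang 0.8674704338425842
```

Emit:
{"method": "play_rows", "body": {"targets": "-1 0 0 0.0015 0; -1 0 0.001 0.003 0; -1 0 0.0022 0.0042 0; -1 0 0.0033 0.0055 0; -1 0 0.0043 0.0066 0; -1 0 0.0053 0.0078 0; -1 0 0.0063 0.009 0; -1 0 0.0063 0.009 0"}}

```text
clock: 17.85
tcp_pos: [0.5468, 0.0823, 0.127]
orientation: [-2.325, -2.113, 0.0]
contact_force: [-0.7, -0.2, 0.3]
grip_width: 0.0853
gripper_force: 0.3
```

Run:
```python
from h import *
o,p,M=st();print(chest(p),o['contact_force']);knee()
```

```text
[-0.05010021  0.06985674  0.12704917] [-0.67685179 -0.24391226  0.27274841]
px 237.55 143.05 40 knee [0.0113 0.07   0.1329] ang 0.794728019927264
```

```bash
cat >> h.py <<'E'
def asc(x0=224,x1=262,y0=125,y1=165):
    im=r.grab_frame("scene")[y0:y1,x0:x1].astype(int);R_,G,B=im[...,0],im[...,1],im[...,2]
    ch=np.full(R_.shape,'.');ch[(R_<60)&(G<60)]='#';ch[(R_>70)&(G<.5*R_)&(B<.5*R_)]='R';s=im.max(-1)-im.min(-1);ch[(s<28)&(R_>90)&(R_<150)]='g';ch[(s>45)&(G>.5*R_)]='w'
    for k,l in enumerate(ch):print(y0+k,''.join(l))
E
python3 -c "from h import *;asc()"
```

```text
125 g.ggg##########.gggwwwwwww.gggggwwwwww
126 ..gggg.########ggggwwwwwwgggggggwwwwww
127 .....g.#######.gggggwwww.ggggggg.wwwww
128 ......########ggggggwwww.ggggggggwwwww
129 ......#####.g#ggggggwww..ggggggggwwwww
130 ......#####.g.g..ggg.wg.gggggggggwwwww
131 ......#####.g........g.ggggggggggwwwww
132 ......#####.g.......ggggggw..gg.wwwwww
133 ......#####.g.......gggggwwwwwwwwwwwww
134 ......#####.g.....ggggggwwwwwwwwwwwwww
135 ......######g....ggggggwwwwwwwwwwwwwww
136 ......######g...gggggggwwwwwwwwwwwwwww
137 .....g.#####g....ggggggwwwwwwwwwwwwwww
138 .......#####g....gggg..wwwwwwwwwwwwwww
139 .......#####gww.gggg....wwwwwwwwwwwwww
140 .......#####gwRRRw.....gwwwwwwwwwwwwww
141 ........####gRRRRR......wwwwwwwwwwwwww
142 .......wRRRRwRRRRR......wwwwwwwwwwwwww
143 .......wRRRRRRRRRR.......wwwwwwwwwwwww
144 .........wRRRRRRRR.......wwwwwwwwwwwww
145 .......g.g.RRRRRR........wwwwwwwwwwwww
146 .......gggg..RRR..........wwwwwwwwwwww
147 ......g.ggg...............wwwwwwwwwwww
148 .......gggg...............wwwwwwwwwwww
149 .......ggg.................wwwwwwwwwww
150 .......ggg.................wwwwwwwwwww
151 .......gg.................ww..wwwwwwww
152 ......ggg..............wwwww.gg.wwwwww
153 ......gg............gwwwwwwwww..wwwwww
154 .....ggg...........wwwwwwwwwwwwwwwwwww
155 .....gg.........wwwwwwwwwwwwwwwwwwwwww
156 ....ggg.......wwwwwwwwwwwwwwwwwwwwwwww
157 w...gg.....wwwwwwwwwwwwwwwwwwwwwwwwwww
158 w..ggg...wwwwwwwwwwwwwwwwwwwwwwwwwwwww
159 ..gg.wwwwwwwwwwwwwwwwwwwwwwwwwwwwwwwww
160 ..ggwwwwwwwwwwwwwwwwwwwwwwwwwwwwwwwwww
161 .gg.wwwwwwwwwwwwwwwwwwwwwwwwwwwwwwwwww
162 .ggwwwwwwwwwwwwwwwwwwwwwwwwwwwwwwwwwww
163 gggwwwwwwwwwwwwwwwwwwwwwwwwwwwwwwwwwww
164 ggwwwwwwwwwwwwwwwwwwwwwwwwwwwwwwwwwwww
```

Emit:
{"method": "play_rows", "body": {"targets": "-1 0 0.001 0.0013 0; -1 0 0.002 0.0026 0; -1 0 0.003 0.0039 0; -1 0 0.0039 0.0053 0; -1 0 0.0039 0.0053 0"}}

```text
clock: 18.37
tcp_pos: [0.5506, 0.0819, 0.1216]
orientation: [-2.325, -2.113, 0.001]
contact_force: [-0.9, 0.4, 0.9]
grip_width: 0.0853
gripper_force: 0.2
```

```bash
python3 -c "
from h import *
o,p,M=st();print(chest(p),o['contact_force']);asc(226,250,130,160)"
```

```text
[-0.04628046  0.06982379  0.12164198] [-0.90774561  0.41475365  0.90500677]
130 .....#####..#g..gggww.gg
131 .....######g......gw..gg
132 .....######g.......g.ggg
133 .....######g.......ggggg
134 .....######g.....ggggggw
135 ....g.#####g.....gggggww
136 ......#####g......ggg.ww
137 ......#####g....gggg.www
138 ......#####g..ggggg..www
139 .....g#####g..gggg....ww
140 ......#####gg..ggg....ww
141 ......#####gwRRR.g....ww
142 ......#####gwRRRR......w
143 .......R###gRRRRR.....gw
144 .......RRRRRRRRRR......w
145 .......g.RRRRRRRR......w
146 ........g.RRRRRR........
147 ........gg..RRRw........
148 .....g.ggg..............
149 ......ggg...............
150 ......ggg...............
151 ......gg................
152 ......gg.............www
153 .....ggg...........wwwww
154 ....gg...........wwwwwww
155 ....gg........wwwwwwwwww
156 ...gg.......wwwwwwwwwwww
157 ...gg....wwwwwwwwwwwwwww
158 ..ggg.gwwwwwwwwwwwwwwwww
159 ..ggwwwwwwwwwwwwwwwwwwww
```

Emit:
{"method": "play_rows", "body": {"targets": "-1 0 0.001 0.0014 0; -1 0 0.0019 0.0028 0; -1 0 0.0028 0.0042 0; -1 0 0.0036 0.0057 0; -1 0 0.0045 0.0072 0; -1 0 0.0053 0.0087 0; -1 0 0.0061 0.0102 0; -1 0 0.0069 0.0117 0"}}

```text
clock: 19.08
tcp_pos: [0.5577, 0.0813, 0.1101]
orientation: [2.325, 2.113, 0.0]
contact_force: [-0.2, -0.1, 0.3]
grip_width: 0.0855
gripper_force: 0.1
```

```bash
python3 -c "
from h import *
o,p,M=st();print(chest(p),o['contact_force'],o['moment']);asc(226,262,128,164)"
```

```text
[-0.03922367  0.06985447  0.11014551] [-0.15067547 -0.12965457  0.32819364] [0.00401056 0.04980751 0.00334674]
128 ####g.##############.wwgggggggg.wwww
129 ####...##########.g.ww..ggggggggwwww
130 gggg....########.ggwww.gggggggg.wwww
131 .........#######..gww..ggggggggwwwww
132 ......gg.#######....w.gggww.g.wwwwww
133 .......#####.##g.....ggggwwwwwwwwwww
134 .......#####.g#......gggwwwwwwwwwwww
135 .......######g......ggg.wwwwwwwwwwww
136 ........#####g......gggwwwwwwwwwwwww
137 .......g#####g.....ggg.wwwwwwwwwwwww
138 ........#####g.....gggwwwwwwwwwwwwww
139 ........#####g....ggggwwwwwwwwwwwwww
140 ........#####g....ggg.wwwwwwwwwwwwww
141 ........#####g...ggg...wwwwwwwwwwwww
142 ........#####g...gg...gwwwwwwwwwwwww
143 ........#####g.RRR....gwwwwwwwwwwwww
144 ........#####gwRRRR....wwwwwwwwwwwww
145 ........#####gwRRRR.....wwwwwwwwwwww
146 .......gg.###gRRRRRR....wwwwwwwwwwww
147 .........ggwRRRRRRRg....wwwwwwwwwwww
148 ..........g.RRRRRRR.....wwwwwwwwwwww
149 ..........gg..RRRRg......wwwwwwwwwww
150 .........ggg.............wwwwwwwwwww
151 ........ggg.............ww..wwwwwwww
152 ........ggg..........wwwww..g.wwwwww
153 ........ggg........wwwwwwwwww.wwwwww
154 .......gg........wwwwwwwwwwwwwwwwwww
155 ......ggg.....wwwwwwwwwwwwwwwwwwwwww
156 ......ggg...wwwwwwwwwwwwwwwwwwwwwwww
157 .....ggg.wwwwwwwwwwwwwwwwwwwwwwwwwww
158 ww..gg.wwwwwwwwwwwwwwwwwwwwwwwwwwwww
159 ww..ggwwwwwwwwwwwwwwwwwwwwwwwwwwwwww
160 w..ggwwwwwwwwwwwwwwwwwwwwwwwwwwwwwww
161 w.gggwwwwwwwwwwwwwwwwwwwwwwwwwwwwwww
162 ..ggwwwwwwwwwwwwwwwwwwwwwwwwwwwwwwww
163 .gg.wwwwwwwwwwwwwwwwwwwwwwwwwwwwwwww
```

Emit:
{"method": "play_rows", "body": {"targets": "-1 0 0.001 0.002 0; -1 0 0.002 0.004 0; -1 0 0.003 0.006 0; -1 0 0.004 0.008 0; -1 0 0.005 0.01 0; -1 0 0.0055 0.0115 0; -1 0 0.0062 0.013 0; -1 0 0.0068 0.0145 0"}}

```text
clock: 19.8
tcp_pos: [0.5643, 0.0807, 0.0956]
orientation: [-2.325, -2.113, 0.0]
contact_force: [-0.1, 0.1, -0.2]
grip_width: 0.0855
gripper_force: 0.0
```

```bash
python3 -c "
from h import *
o,p,M=st();print(chest(p),o['contact_force'],o['moment']);asc(230,262,128,164)"
```

```text
[-0.03254645  0.06985596  0.09560437] [-0.05356338  0.1487267  -0.18918713] [-0.03120674  0.01680061  0.02175992]
128 ##################.gggggggwwwwww
129 ##################.gggggggwwwwww
130 ##################.ggggggg.wwwww
131 ###################ggggggggwwwww
132 ##################.gggggggwwwwww
133 ##g.#############.ggg.gg.wwwwwww
134 #g...###########gggg.wwwwwwwwwww
135 g.....########g..gggwwwwwwwwwwww
136 .......#######...gggwwwwwwwwwwww
137 ....gg.######g...gggwwwwwwwwwwww
138 .....#####..#..ggggwwwwwwwwwwwww
139 .....#####.g#...gggwwwwwwwwwwwww
140 .....######g..g.gggwwwwwwwwwwwww
141 ......#####g..ggggwwwwwwwwwwwwww
142 ......#####g...gggwwwwwwwwwwwwww
143 ......#####g...ggg.wwwwwwwwwwwww
144 ......#####g.g.gg.gwwwwwwwwwwwww
145 ......#####g.gggg..wwwwwwwwwwwww
146 ......#####g..wwg...wwwwwwwwwwww
147 ......#####g.RRRwg..wwwwwwwwwwww
148 ......#####gwRRRRR..wwwwwwwwwwww
149 ......#####gwRRRRR...wwwwwwwwwww
150 .......####gwRRRRR..g.wwwwwwwwww
151 .......gg##wRRRRR...ww..wwwwwwww
152 ........gg..RRRRRwwwww.gg.wwwwww
153 .......gggg...wwwwwwwwwww.wwwwww
154 ......ggg....wwwwwwwwwwwwwwwwwww
155 ......gg..wwwwwwwwwwwwwwwwwwwwww
156 .....gg.wwwwwwwwwwwwwwwwwwwwwwww
157 ....gggwwwwwwwwwwwwwwwwwwwwwwwww
158 ....ggwwwwwwwwwwwwwwwwwwwwwwwwww
159 ...gggwwwwwwwwwwwwwwwwwwwwwwwwww
160 ..gggwwwwwwwwwwwwwwwwwwwwwwwwwww
161 .gggwwwwwwwwwwwwwwwwwwwwwwwwwwww
162 gggwwwwwwwwwwwwwwwwwwwwwwwwwwwww
163 gg.wwwwwwwwwwwwwwwwwwwwwwwwwwwww
```

Emit:
{"method": "play_rows", "body": {"targets": "-1 0 0.0005 0.0015 0; -1 0 0.001 0.003 0; -1 0 0.0015 0.0045 0; -1 0 0.002 0.006 0; -1 0 0.0025 0.0075 0; -1 0 0.0025 0.0075 0"}}

```text
clock: 20.35
tcp_pos: [0.5651, 0.0808, 0.0883]
orientation: [-2.323, -2.111, 0.003]
contact_force: [-7.9, 0.9, 9.1]
grip_width: 0.0854
gripper_force: 5.7
```

```bash
python3 -c "
from h import *
o,p,M=st();print(chest(p),o['contact_force'],o['moment']);asc(232,258,134,164)"
```

```text
[-0.03176223  0.07007831  0.08833078] [-7.87882016  0.90430774  9.1102595 ] [ 3.52587557e-04  6.80496671e-01 -7.37349771e-02]
134 #################gggggwwww
135 g.##############.gwwwwwwww
136 gg.##########.g.g.wwwwwwww
137 g...#########.ggg.wwwwwwww
138 .....#######ggggg.wwwwwwww
139 ...g.#######..gggwwwwwwwww
140 ...g#######g..gggwwwwwwwww
141 ....#####g....gg.wwwwwwwww
142 ....#####g....gg.wwwwwwwww
143 ....#####g..ggggwwwwwwwwww
144 ....#####g...ggg.wwwwwwwww
145 ....#####g...gg.gwwwwwwwww
146 ....#####g...ggg.wwwwwwwww
147 ....#####g.g.gg...wwwwwwww
148 ....#####gg.wRR...wwwwwwww
149 ....#####ggRRRRR...wwwwwww
150 ...g#####ggRRRRRR...wwwwww
151 ....#####g.RRRRRR.ww..wwww
152 .....####gwRRRRRRwww..g.ww
153 ......###gRRRRRRRwwwwww.ww
154 .....gg.g.wwRRRRwwwwwwwwww
155 ....gggg.wwwwwwwwwwwwwwwww
156 ..ggggg.wwwwwwwwwwwwwwwwww
157 ..gggg.wwwwwwwwwwwwwwwwwww
158 g..gggwwwwwwwwwwwwwwwwwwww
159 ..gggwwwwwwwwwwwwwwwwwwwww
160 ..ggwwwwwwwwwwwwwwwwwwwwww
161 .gggwwwwwwwwwwwwwwwwwwwwww
162 gggwwwwwwwwwwwwwwwwwwwwwww
163 ggwwwwwwwwwwwwwwwwwwwwwwww
```

Emit:
{"method": "play_rows", "body": {"targets": "-1 0 -0.015 -0.005 0; -1 0 -0.04 -0.02 0; -1 0 -0.065 -0.05 0; -1 0 -0.085 -0.085 0; -1 0 -0.1 -0.12 0; -1 0 -0.1 -0.16 0; -1 0 -0.1 -0.2 0; -1 0 -0.1 -0.22 0"}}

```text
clock: 21.07
tcp_pos: [0.4686, 0.0901, 0.313]
orientation: [2.324, 2.112, 0.01]
contact_force: [1.0, 1.4, 0.4]
grip_width: 0.0854
gripper_force: 0.0
```

```bash
python3 -c "
from h import *
o,p,M=st();print(chest(p),o['contact_force']);knee();asc(226,262,124,164)"
```

```text
[-0.12869358  0.07005241  0.31301314] [1.02657093 1.44972938 0.39967724]
px 244.84 153.34 50 knee [0.0378 0.07   0.0946] ang 0.39277896455705796
124 ggggggggg.wwwwwwwwwwwwwwwwwwwwwwwwww
125 ggggggggggwwwwwwwwwwwwwwwwwwwwwwwwww
126 gggggggggggwwwwwwwwwwwwwwwwwwwwwwwww
127 ...gggggggg.wwwwwwwwwwwwwwwwwwwwwwww
128 .......gggggwwwwwwwwwwwwwwwwwwwwwwww
129 .............wwwwwwwggg.wwwwwwwwwwww
130 .............wwwwwwggg.g.wwwwwwwwwww
131 ..............wwww.gg.gggwwwwwwwwwww
132 ..............wwwwggg.ggg.wwwwwwwwww
133 ...............ww.ggggggggwwwwwwwwww
134 ................wg.ggggggg.wwwwwwwww
135 ................w.gggggggggwwwwwwwww
136 .................wggggggggwwwwwwwwww
137 .................w.gggggg.wwwwwwwwww
138 ...................ggg.g.wwwwwwwwwww
139 ...................gggwwwwwwwwwwwwww
140 ...................gggwwwwwwwwwwwwww
141 ...................gggwwwwwwwwwwwwww
142 ...................gggwwwwwwwwwwwwww
143 ...................gggwwwwwwwwwwwwww
144 ...................gggwwwwwwwwwwwwww
145 ...................gggwwwwwwwwwwwwww
146 ...................ggg.wwwwwwwwwwwww
147 ...................ggggwwwwwwwwwwwww
148 ...................ggg..wwwwwwwwwwww
149 ...............gww.ggg.gwwwwwwwwwwww
150 ...............RRR.gg....wwwwwwwwwww
151 ..............wRRR..RRw.ww..wwwwwwww
152 ..............RRRRRRRRRRwww.g.wwwwww
153 .............gRRRRRRRRRRwwwww.wwwwww
154 ..............g.RRRRRRRRwwwwwwwwwwww
155 ...............gRRRRRRRRwwwwwwwwwwww
156 ...........g..gg.RRRRRRRwwwwwwwwwwww
157 .........wwgggggwwwRRRRwwwwwwwwwwwww
158 ww....gwwww.ggg.wwwwwwwwwwwwwwwwwwww
159 wwwwwwwww..ggg.wwwwwwwwwwwwwwwwwwwww
160 wwwwwwww.ggggwwwwwwwwwwwwwwwwwwwwwww
161 wwwwwww.gggg.wwwwwwwwwwwwwwwwwwwwwww
162 wwwwww.gggg.wwwwwwwwwwwwwwwwwwwwwwww
163 wwwww.ggggwwwwwwwwwwwwwwwwwwwwwwwwww
```

It's folding: the knee angle is down to 0.39 and the lid is sinking. I'll wait clear of it, then check.

Emit:
{"method": "play_rows", "body": {"targets": "-1 0 0 -0.03 0; -1 0 0 -0.06 0; -1 0 0 -0.06 0; -1 0 0 -0.06 0; -1 0 0 -0.06 0; -1 0 0 -0.06 0; -1 0 0 -0.06 0; -1 0 0 -0.06 0"}}

```text
clock: 21.83
tcp_pos: [0.4668, 0.0899, 0.3673]
orientation: [-2.325, -2.112, 0.003]
contact_force: [0.2, 0.4, -0.7]
grip_width: 0.0854
gripper_force: 0.0
```

```bash
python3 -c "
from h import *
knee()"
```

```text
px 246.609756097561 157.09756097560975 41 knee [0.0443 0.07   0.0813] ang 0.26725883568175185
```

Emit:
{"method": "play_rows", "body": {"targets": "-1 0 0 0 0; -1 0 0 0 0; -1 0 0 0 0; -1 0 0 0 0; -1 0 0 0 0; -1 0 0 0 0; -1 0 0 0 0; -1 0 0 0 0"}}

```text
clock: 22.55
tcp_pos: [0.4672, 0.09, 0.3683]
orientation: [-2.325, -2.113, -0.0]
contact_force: [0.1, 0.5, -0.0]
grip_width: 0.0855
gripper_force: 0.0
```

Emit:
{"method": "play_rows", "body": {"targets": "-1 0 0 0 0; -1 0 0 0 0; -1 0 0 0 0; -1 0 0 0 0; -1 0 0 0 0; -1 0 0 0 0; -1 0 0 0 0; -1 0 0 0 0"}}

```text
clock: 23.22
tcp_pos: [0.4672, 0.09, 0.3683]
orientation: [-2.325, -2.113, -0.0]
contact_force: [0.0, 0.1, 1.2]
grip_width: 0.0852
gripper_force: 0.0
```

Emit:
{"method": "play_rows", "body": {"targets": "-1 0 0 0 0; -1 0 0 0 0; -1 0 0 0 0; -1 0 0 0 0; -1 0 0 0 0; -1 0 0 0 0; -1 0 0 0 0; -1 0 0 0 0"}}

```text
clock: 23.88
tcp_pos: [0.4672, 0.09, 0.3683]
orientation: [-2.325, -2.113, -0.0]
contact_force: [-0.4, -0.5, 0.1]
grip_width: 0.0854
gripper_force: 0.0
```

Emit:
{"method": "play_rows", "body": {"targets": "-1 0 0 0 0; -1 0 0 0 0; -1 0 0 0 0; -1 0 0 0 0; -1 0 0 0 0; -1 0 0 0 0; -1 0 0 0 0; -1 0 0 0 0"}}

```text
clock: 24.55
tcp_pos: [0.4672, 0.09, 0.3683]
orientation: [2.325, 2.113, 0.0]
contact_force: [-0.3, -0.3, -0.0]
grip_width: 0.0854
gripper_force: 0.0
```

Emit:
{"method": "play_rows", "body": {"targets": "-1 0 0 0 0; -1 0 0 0 0; -1 0 0 0 0; -1 0 0 0 0; -1 0 0 0 0; -1 0 0 0 0; -1 0 0 0 0; -1 0 0 0 0"}}

```text
clock: 25.22
tcp_pos: [0.4672, 0.09, 0.3683]
orientation: [-2.325, -2.113, 0.0]
contact_force: [-0.6, 0.7, 1.1]
grip_width: 0.0856
gripper_force: 0.0
```

```bash
python3 -c "
from h import *
knee()
a=cv2.imread('pics/scene0.png');b=r.grab_frame('scene')[:,:,::-1]
a=cv2.resize(a,(512,384),interpolation=cv2.INTER_AREA);d=np.abs(a.astype(int)-b).max(-1)
d=d[140:240,190:320];print('diff px>60 at chest',(d>60).sum(),d.mean())
c=r.grab_frame('scene')[:,:,::-1];import time
np.save('pics/last.npy',c)"
```

```text
diff px>60 at chest 547 7.171
```

Emit:
{"method": "play_rows", "body": {"targets": "-1 0 0 0 0; -1 0 0 0 0; -1 0 0 0 0; -1 0 0 0 0; -1 0 0 0 0; -1 0 0 0 0; -1 0 0 0 0; -1 0 0 0 0"}}

```text
clock: 26.03
tcp_pos: [0.4672, 0.09, 0.3683]
orientation: [-2.325, -2.113, -0.0]
contact_force: [-0.3, -0.5, 0.3]
grip_width: 0.0852
gripper_force: 0.0
```

Emit:
{"method": "play_rows", "body": {"targets": "-1 0 0 0 0; -1 0 0 0 0; -1 0 0 0 0; -1 0 0 0 0; -1 0 0 0 0; -1 0 0 0 0; -1 0 0 0 0; -1 0 0 0 0"}}

```text
clock: 26.7
tcp_pos: [0.4672, 0.09, 0.3683]
orientation: [-2.325, -2.113, 0.0]
contact_force: [0.3, -0.2, 0.3]
grip_width: 0.0853
gripper_force: 0.0
```

```bash
python3 -c "
from h import *
L=np.load('pics/last.npy').astype(int);b=r.grab_frame('scene')[:,:,::-1]
print('vs last',(np.abs(L-b).max(-1)[140:240,190:320]>40).sum())
a=cv2.resize(cv2.imread('pics/scene0.png'),(512,384),interpolation=cv2.INTER_AREA)
d=np.abs(a.astype(int)-b).max(-1)[145:230,190:320]>60
for l in d[::2]:print(''.join('#' if x else '.' for x in l[::2]))
"
```

```text
vs last 0
.................................................................
.................................................................
.................................................................
.................................................................
.................................................................
.................................................................
.................................................................
.................................................................
.................................................................
.................................................................
.................................................................
.................................................................
.................................................................
.................................................................
.................................................................
.................................................................
..................................
[... 1047 characters left out ...]
........................................
.................................................................
.................................................................
.................................................................
................##...............................................
.............#######.............................................
...............#####.............................................
.........####...###..............................................
.......#######...................................................
....###########..................................................
.##############..................................................
```

The picture matches the starting one apart from shadows on the bench, and nothing is moving: the lid is fully shut.

```bash
python3 -c "
from bench import r
print(r.hand_in())"
```

```text
the job is handed in; nothing more can be done
None
```

The job is handed in at about 27 s: the stay locked and held the lid up, the loupe was stood upright in the right-hand compartment, and the knee was pushed back through straight so the lid sank on its damper until fully shut (scene image matches the start); the stay's foot was not measured, but the highest force read while working the stay was about 12 N.

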